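# Dip the camera coolant reservoir and present the dipstick for reading

### The arm

A 6-joint arm with a two-finger parallel gripper is mounted at the origin on a cart in front of the work surface, level with it; the furniture and walls round the work are solid. World frame = base frame: x ahead of the robot, y to its left, z up, the work surface at z = 0. Lengths are in m, angles in rad, forces in N, time in s.
With the tool pointing down it reaches from about 0.225 to 0.875 m from the base axis. Payload 3.4 kg.
Tool frame: the origin (TCP) lies at the very end of the fingers, on their centre line; the grasp point (between the pads) lies 19 mm behind it; z points along the fingers, y is the line along which they close (so a half turn about z gives the same grasp; the last joint's range is limited). The gripper opens to 85 mm and grips with 20 to 120 N. Pads are 22 mm wide; open, the fingers measure 114 mm over their backs; the gripper's body (76 mm by 85 mm) begins 54 mm behind the grasp point. The pads swing forward as they close: fully open they stand 13 mm farther back than shut.
Start: joints at [-1.333, 0.276, 1.505, -0, 1.361, -0.121], TCP at [0.202, -0.538, 0.231] pointing down, gripper open.
Joint ranges: [-2.89, 2.89], [-0.75, 2.08], [0.22, 2.7], [-1.18, 4.32], [0.11, 2.71], [-2.7, 2.7]. Speed limits (rad/s): [2.57, 2.57, 3.14, 3.14, 3.14, 3.14].

### API

Orientations are given as a unit quaternion [w, x, y, z].
In Python, from rig import readout, vision, manip gives the robot as it stands.
- The arm moves only by the shell command python3 -m handwheel 'ROWS' [FORCE]. ROWS is JSON, a list of rows, each a list of 3 entries, a list of its own where there are three numbers: the shift along the tool's x, y, z in mm, then the turn, a rotation vector about the tool's x, y, z in units of 6 degrees (1.0 is 6 degrees), then the closure, from -1 (fully open) to 1 (shut), so that 0 is half open. A call has 1 to 20 rows; each row shifts and turns the commanded pose from where the row before left it, along the tool's axes as they then stand; what a row does not reach is not made up. A row lasts 1/8 s, in which the tool goes at most 62.5 mm and 10.7 degrees, less where a joint would pass 70% of its speed; a pose out of reach is approached as far as the arm can. A call is refused whole if a number of a shift passes 62.5 or a number of a turn 1, either way. A call with a gripper value outside its range is refused whole. The fingers move at their own pace and stop on an object; FORCE is the grip in N (left out, the last holds). Time passes only in rows, so rows that do not move let the fingers close. It gives the time, the measured TCP pose, the force, the opening and the grip force at its end, in the units of the state.
- readout.get_state(): the state, without advancing time (a new reading comes with each control period).
- vision.get_image(name): name is "scene" or "top" or "wrist"; returns the picture (420x560x3 uint8, blue, green, red); there is no depth.
- vision.camera_params(name): a dict with "intrinsics" (3x3 intrinsics, pixels), "dist" ([k1, k2, p1, p2, k3] as OpenCV has them; the pictures are not rectified), "rvec" (rotation vector, rad) and "tvec" (3), from world to camera coordinates, as OpenCV has them; the wrist camera has in their place "hand_eye" (4x4, takes a point from camera to tool coordinates, whose origin is the TCP and whose axes are the flange's). Camera axes: x right, y down, z forward; pixel columns grow to the right and rows downward; lengths in m; the calibration is good to about 2 mm. A picture is of the moment at which its call begins: read the wrist's pose just before it. camera_params takes no time and is no camera call.
- manip.sign_off(): hands the job in; it is judged then, once.
The state is a dict: "clock": time; "qpos": joint angles; "qd": joint speeds; "effort": joint torques, N m; "position": TCP position; "ee_rot": TCP orientation; "contact_force": force on the tool from outside, world axes, zero at the start; "moment": the same for the moment, N m; "width": finger opening in m; "gripper_force": force on a finger pad.
Only numpy, scipy, OpenCV 4.12 (cv2) and the standard library are available. Lean on these libraries where they do the work, as an engineer would, in place of code of your own. Each camera call takes 0.05 s, during which the arm holds its last target. There are 200 camera calls.

### The job

Check the coolant: first turn the small white drip cup, which is kept upside down, and stand it mouth up on the table without dropping it, and let go of it. Then take the yellow-handled dipstick off its notched rest, push it into the leaning dip tube of the white coolant reservoir until its collar stops on the tube's mouth, and draw it right out again. Finish while still holding the dipstick level and still, with its marked tip over the cup's mouth about 10 cm above the table, so that drips fall into the cup and the level can be read; leave the bottles and the mouse undisturbed.

Things in the scene. Friction and masses are not known exactly. Their poses are not given: they have to be found in the camera images.
- dipstick: Loose dipstick, 188 mm, 55 g: steel shaft 6 mm thick, red marks near the tip; collar disc 29 mm wide; round yellow handle 16 mm thick, grip it 14 to 46 mm from the origin. Origin: on the axis at the collar's seating face (shaft side); +z into the handle, -z down the shaft. Starts level in the rest, axis 40 mm above the table; centre of mass about 26 mm from the origin, on the shaft.
- dipstick_tip (a point): End of the dipstick's shaft, 130 mm from its origin along -z; axes as the dipstick's.
- rod_rest: White notched rest fixed to the table, 100 x 75 x 52 mm. Origin: centre of its underside; +x is the way the dipstick's tip points. Upright plates 5 mm thick at x = -45 and +45 mm with open-topped slots 8 mm wide, 15 mm deep; the dipstick lies in the middle slots, its collar about 58 mm from the centre on the -x side, handle beyond. Lift it straight up to clear.
- reservoir: White coolant reservoir on a black base, fixed, 125 (x -50 to +75 mm) x 150 x 115 mm high, filler cap to 138 mm. Origin: on the table, under its middle; the front face, with the dip tube, faces its -x. Keep the arm clear of the tall fixed microscope at the left (about x 0.43 to 0.85, y 0.17 to 0.48 m, 0.6 m high), also while swinging in.
- tube_mouth (a point): Centre of the rim of the dip tube's flared steel mouth, 130 mm above the table, 75 mm before the reservoir's origin. +z points out along the tube, leaning 40 degrees from vertical towards the reservoir's front; the dipstick enters along -z. Rim 28 mm wide; bore 22 mm at the rim, 10 mm from 12 to 75 mm deep, then open tank. Fully home, the dipstick's origin and z axis coincide with these.
- drip_cup: Loose straight-sided white porcelain cup, thin blue line by its mouth, 52 mm across (rim bead 54 mm), 56 mm high, walls 3 mm, bottom 4 mm, 70 g. Origin: centre of the outside of its bottom; +z points from the bottom to the mouth. It starts mouth down: z points down and the origin is 56 mm above the table. Standing mouth up, z points up and the origin is at table height. Any grasp across it works.
- cup_rim (a point): Centre of the cup's mouth, in the plane of the rim, 56 mm from the cup's origin along its +z; axes as the cup's.
- oil_bottle: Small brown bottle with black cap, 27 mm across, 62 mm high, loose bystander. Origin: centre of its underside.
- stain_bottle: Purple bottle with white cap, 31 mm across, 74 mm high, loose bystander. Origin: centre of its underside.
- mouse: Black and grey computer mouse, 116 x 62 x 41 mm, loose bystander. Origin: centre of its underside.
Mind the look-alikes: they are no part of the job. Of the things like the rod_rest, leave any that is pink; of the rest the larger one is meant.

How it is judged:
On the way, in this order (a step that is already met when the one before it is completed fails the run):
1. the drip cup stands mouth up on the table, let go (angle between drip_cup's own z axis and vertical below 0.1 rad and height (world z) of drip_cup below 0.006 m and contact force between the fingers and drip_cup below 0.05 N and linear speed of drip_cup below 0.02 m/s), for 0.2 s.
2. the dipstick is fully home: collar on the mouth of the dip tube, shaft down the tube (distance between dipstick and tube_mouth below 0.005 m and angle between the z axis of dipstick and the z axis of tube_mouth, either way round below 0.1 rad and z of dipstick_tip in the frame of tube_mouth below -0.12 m), for 0.2 s.
3. the dipstick is drawn right out of the tube, gripped by the fingers (distance between dipstick_tip and tube_mouth above 0.03 m and z of dipstick_tip in the frame of tube_mouth above 0.01 m and contact force between the fingers and dipstick above 0.5 N), for 0.1 s.
At the end, for the whole second after the job is handed in: The fingers hold the dipstick still, level within 10 degrees, its tip within the cup's rim seen from above (27 mm of its centre) and 70 to 160 mm above the table, touching neither cup, rest, reservoir nor bottles; the cup stands mouth up on the table, not held (contact force between the fingers and dipstick above 0.5 N and angle between dipstick's own z axis and vertical between 1.396 and 1.746 rad and horizontal distance between dipstick_tip and cup_rim below 0.027 m and height (world z) of dipstick_tip between 0.07 and 0.16 m and contact force between dipstick and reservoir below 0.05 N and contact force between dipstick and rod_rest below 0.05 N and contact force between each of dipstick, the fingers and drip_cup below 0.05 N and contact force between dipstick and oil_bottle below 0.05 N and contact force between dipstick and stain_bottle below 0.05 N and linear speed of dipstick below 0.02 m/s and angular speed of dipstick below 0.15 rad/s and angle between drip_cup's own z axis and vertical below 0.1 rad and height (world z) of drip_cup below 0.006 m); the arm keeps its last pose, push and grip.
It fails at once if the oil bottle is disturbed (moved over 20 mm) (distance of oil_bottle from where it was at the start of the episode above 0.02 m).
It fails at once if the stain bottle is disturbed (moved over 20 mm) (distance of stain_bottle from where it was at the start of the episode above 0.02 m).
It fails at once if the mouse is disturbed (moved over 20 mm) (distance of mouse from where it was at the start of the episode above 0.02 m).
It fails at once if the porcelain cup is dropped or flung (faster than 0.9 m/s) (linear speed of drip_cup above 0.9 m/s).
It also fails if it takes over 72 s, if anything falls off the work surface, if the arm or the gripper's body presses on something with over 40 N, if the wrist force passes 120 N, or if a joint passes its speed limit or range.

## Working session

There is one attempt and no reset: what is moved stays moved. The work goes in short steps, Python scripts to look and compute and a shell command to move; the robot and the scene stay as the last step left them, time stands still between calls to the robot, and variables do not carry over. Pictures are saved under pics/ and viewed, at most 14 in all, crops included, and the job is handed in when it is done.

```bash
ls; mkdir -p pics
python3 - <<'E'
from rig import readout, vision
import cv2,json
for n in ("scene","top"):
    cv2.imwrite(f"pics/{n}0.png",vision.get_image(n))
for n in ("scene","top","wrist"):
    p=vision.camera_params(n); print(n,p)
print(readout.get_state())
E
```

```text
pics
scene {'intrinsics': array([[546.72521936,   0.        , 269.16973926],
       [  0.        , 546.72521936, 208.48782608],
       [  0.        ,   0.        ,   1.        ]]), 'dist': array([-0.09997363,  0.        ,  0.        ,  0.        ,  0.        ]), 'rvec': array([ 1.19926528, -2.00627081,  1.21472034]), 'tvec': array([0.13830699, 0.36092055, 0.88918571])}
top {'intrinsics': array([[415.90734841,   0.        , 279.93197377],
       [  0.        , 415.90734841, 211.57711424],
       [  0.        ,   0.        ,   1.        ]]), 'dist': array([-0.0585579,  0.       ,  0.       ,  0.       ,  0.       ]), 'rvec': array([ 2.13856113, -2.14731413,  0.21444595]), 'tvec': array([-0.15944421,  0.59612828,  0.84701278])}
wrist {'intrinsics': array([[290.13392364,   0.        , 277.01120328],
       [  0.        , 290.13392364, 207.8984405 ],
       [  0.        ,   0.        ,   1.        ]]), 'dist': array([-0.05960812,  0.        ,  0.        ,  0.        ,  0.        ]), 'hand_eye': array([[ 3.41575889e-04, -9.52736985e-01, -3.03796182e-01,
         7.80174581e-02],
       [ 9
[... 237 characters left out ...]
0e+00]])}
{'clock': 0.1, 'qpos': array([-1.33302848e+00,  2.76535923e-01,  1.50601794e+00,  3.60691019e-05,
        1.36068485e+00, -1.21025536e-01]), 'qd': array([-0.00020724, -0.00209155, -0.00273088,  0.00023875, -0.0009156 ,
       -0.00044803]), 'effort': array([ 1.95579858e-03, -4.17702305e+01, -2.46404636e+01, -1.30672984e-04,
        5.75710146e-03,  1.05646222e-05]), 'position': array([ 0.20179035, -0.53792841,  0.23051928]), 'ee_rot': array([-8.22655747e-04,  9.83951864e-01,  1.78432205e-01, -3.04090661e-05]), 'contact_force': array([-0.54006217, -0.24226917, -0.30650935]), 'moment': array([-0.04846153,  0.06385979,  0.02867486]), 'gripper_force': 0.0, 'width': 0.08546028712305215}
```

View pics/scene0.png

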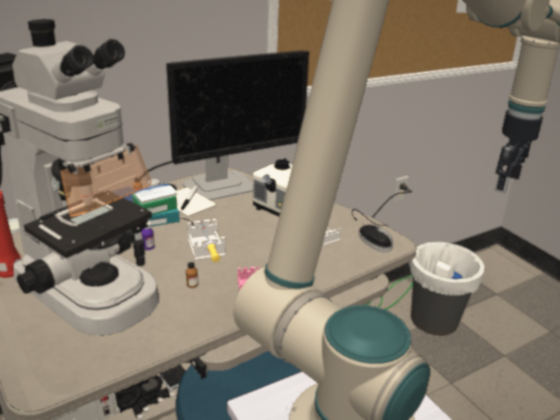

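View pics/top0.png

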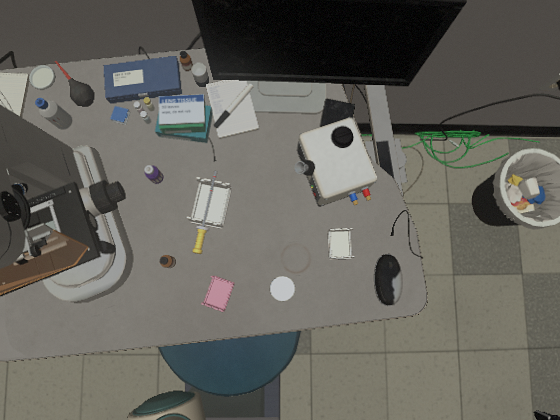

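The top view shows two white rests: a larger one at (210,203) with the yellow dipstick, and a smaller one at (340,243). There is also a pink one at (219,293). The larger white rest fits the description, since pink is excluded and it carries the dipstick. The cup is the disc at (282,288), the reservoir is at (337,160) with its tube on the left at (307,168), the bottles are at (153,173) and (167,261), and the mouse is at (388,280).

```bash
cat > h.py <<'E'
import numpy as np, cv2
from rig import readout, vision
from scipy.spatial.transform import Rotation as R
def cam(n,st=None):
    p=vision.camera_params(n); K,d=p["intrinsics"],p["dist"]
    if n=="wrist":
        st=st or readout.get_state(); q=st["ee_rot"]
        T=np.eye(4); T[:3,:3]=R.from_quat(np.r_[q[1:],q[0]]).as_matrix(); T[:3,3]=st["position"]
        W=T@p["hand_eye"]; return K,d,W[:3,:3],W[:3,3]
    Rm=cv2.Rodrigues(p["rvec"])[0]; return K,d,Rm.T,-Rm.T@p["tvec"]
def ray(c,uv):
    K,d,Rw,o=c; u=cv2.undistortPoints(np.float64(uv).reshape(-1,1,2),K,d).reshape(-1,2)
    return o,np.c_[u,np.ones(len(u))]@Rw.T
def plane(c,uv,z):
    o,v=ray(c,uv); return o+v*((z-o[2])/v[:,2:])
def proj(c,P):
    K,d,Rw,o=c; return cv2.projectPoints(np.float64(P).reshape(-1,1,3),cv2.Rodrigues(Rw.T)[0],-Rw.T@o,K,d)[0].reshape(-1,2)
def tri(obs):
    A=np.zeros((3,3));b=np.zeros(3)
    for c,uv in obs:
        o,v=ray(c,uv); v=v[0]/np.linalg.norm(v[0]); M=np.eye(3)-np.outer(v,v); A+=M;b+=M@o
    return np.linalg.solve(A,b)
E
python3 - <<'E'
from h import *
im=cv2.imread("pics/top0.png"); c=cam("top")
cv2.imwrite("pics/top_crop.png",cv2.resize(im[115:315,140:400],None,fx=3,fy=3,interpolation=cv2.INTER_CUBIC))
hsv=cv2.cvtColor(im,cv2.COLOR_BGR2HSV)
def comp(m,x0,y0,x1,y1):
    z=np.zeros_like(m); z[y0:y1,x0:x1]=m[y0:y1,x0:x1]
    n=cv2.findContours(z,cv2.RETR_EXTERNAL,cv2.CHAIN_APPROX_NONE)[0]; return max(n,key=cv2.contourArea)
w=cv2.inRange(hsv,(0,0,165),(180,60,255))
k=comp(w,255,265,310,310); (u,v),r=cv2.minEnclosingCircle(k); print("cup",u,v,r,plane(c,[[u,v],[u+r,v]],.056))
y=cv2.inRange(hsv,(18,110,90),(40,255,255)); k=comp(y,180,210,220,270); rc=cv2.minAreaRect(k);bp=cv2.boxPoints(rc);print("handle",rc,plane(c,bp,.04))
k=comp(w,290,110,385,215); rc=cv2.minAreaRect(k);bp=cv2.boxPoints(rc);print("res",rc,bp,plane(c,bp,.115))
for n,p in (("oil",(167,261)),("stain",(153,173)),("mouse",(388,280))): print(n,plane(c,[p],.06 if n!="mouse" else .03))
E
```

```text
cup 281.8376770019531 288.0454406738281 12.36582088470459 [[ 0.43225315 -0.16478283  0.056     ]
 [ 0.43207122 -0.19075453  0.056     ]]
handle ((198.80374145507812, 240.93240356445312), (8.446429252624512, 23.94871711730957), 11.88865852355957) [[5.10153419e-01 2.76853591e-02 4.00000000e-02]
 [5.61133030e-01 1.83785092e-02 4.00000000e-02]
 [5.57278696e-01 2.93043142e-04 4.00000000e-02]
 [5.06366169e-01 9.76102898e-03 4.00000000e-02]]
res ((337.93817138671875, 156.63919067382812), (69.64195251464844, 57.14946746826172), 68.96248626708984) [[298.76807  134.39693 ]
 [352.10828  113.881454]
 [377.10828  178.88145 ]
 [323.76807  199.39693 ]] [[ 0.74857167 -0.2006596   0.115     ]
 [ 0.79518658 -0.31492713  0.115     ]
 [ 0.65296653 -0.36139938  0.115     ]
 [ 0.60977212 -0.24956804  0.115     ]]
oil [[0.48930773 0.07653183 0.06      ]]
stain [[0.68032547 0.1147749  0.06      ]]
mouse [[ 0.44720093 -0.39814891  0.03      ]]
```

View pics/top_crop.png

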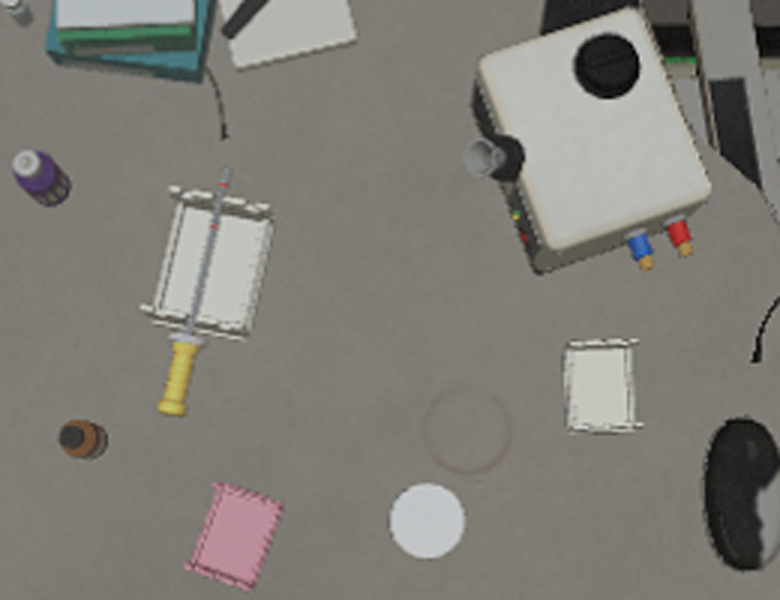

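```bash
cat >> h.py <<'E'
import sys
def pose(st=None):
    st=st or readout.get_state(); q=st["ee_rot"]
    T=np.eye(4); T[:3,:3]=R.from_quat(np.r_[q[1:],q[0]]).as_matrix(); T[:3,3]=st["position"]; return T
def target(p,z,x,back=0):
    """tool z, tool x (made square), p = point on tool axis 'back' m behind the TCP"""
    z=np.float64(z)/np.linalg.norm(z); x=np.float64(x)-np.dot(x,z)*z; x/=np.linalg.norm(x)
    T=np.eye(4); T[:3,:3]=np.c_[x,np.cross(z,x),z]; T[:3,3]=np.float64(p)+back*z; return T
def step(A,B,n=None):
    """row to be repeated n times taking A to B (screw)"""
    from scipy.linalg import logm,expm
    D=np.linalg.inv(A)@B; w=R.from_matrix(D[:3,:3]).as_rotvec()
    if n is None: n=int(np.ceil(max(np.degrees(np.abs(w)).max()/5.9,np.linalg.norm(D[:3,3])/.05,1)))
    E=expm(np.real(logm(D))/n)
    print(n,"x",np.round(E[:3,3]*1e3,1),np.round(np.degrees(R.from_matrix(E[:3,:3]).as_rotvec())/6,3))
E
python3 - <<'E'
from h import *
c=np.array([.432,-.165,.028]); ps=np.arctan2(c[1],c[0]); er=np.array([np.cos(ps),np.sin(ps),0]);Z=np.array([0,0,1])
s=np.sqrt(.5); z=s*er-s*Z; x=s*er+s*Z
P=target(c-.11*z,z,x,.022); A=pose()
step(A,P); print(P[:3,3])
# dipstick and rest
t=cam("top"); tip=plane(t,[[215.3,172]],.04)[0]; col=plane(t,[[202.7,227.7]],.04)[0]; print(tip,col,np.linalg.norm(tip-col))
print("mouth",plane(t,[[300.7,167.7]],.13))
E
```

```text
10 x [ 13.9 -41.   18.4] [-0.273  0.717  0.654]
[ 0.37387034 -0.1427977   0.0902254 ]
[ 0.68781746 -0.01851671  0.04      ] [0.5625263 0.006303  0.04     ] 0.12772584836176215
mouth [[ 0.67212612 -0.20237159  0.13      ]]
```

```bash
python3 -m handwheel '[[[13.9,-41,18.4],[-0.273,0.717,0.654],-1],[[13.9,-41,18.4],[-0.273,0.717,0.654],-1],[[13.9,-41,18.4],[-0.273,0.717,0.654],-1],[[13.9,-41,18.4],[-0.273,0.717,0.654],-1],[[13.9,-41,18.4],[-0.273,0.717,0.654],-1],[[13.9,-41,18.4],[-0.273,0.717,0.654],-1],[[13.9,-41,18.4],[-0.273,0.717,0.654],-1],[[13.9,-41,18.4],[-0.273,0.717,0.654],-1],[[13.9,-41,18.4],[-0.273,0.717,0.654],-1],[[13.9,-41,18.4],[-0.273,0.717,0.654],-1],[[0,0,0],[0,0,0],-1],[[0,0,0],[0,0,0],-1]]' 40
python3 - <<'E'
from h import *
st=readout.get_state(); im=vision.get_image("wrist"); cv2.imwrite("pics/w1.png",im)
print(st["qpos"],pose(st))
c=np.array([.432,-.165,.028]); ps=np.arctan2(c[1],c[0]); er=np.array([np.cos(ps),np.sin(ps),0]);Z=np.array([0,0,1])
s=np.sqrt(.5); z=s*er-s*Z; x=s*er+s*Z
step(pose(st),target(c-.11*z,z,x,.022))
print(proj(cam("wrist",st),[c+[0,0,.028],c]))
E
```

```text
clock: 1.6
position: [0.3578, -0.1774, 0.1051]
ee_rot: [0.063, 0.922, -0.127, 0.36]
contact_force: [-0.0, -0.8, 0.8]
width: 0.0853
gripper_force: 0.0
[-1.14971372 -0.02814621  2.64160591  1.61793477  0.53190991 -0.77661566] [[ 0.70836813 -0.27909929  0.6483195   0.35781902]
 [-0.18773055 -0.95991779 -0.20812274 -0.17737198]
 [ 0.68042033  0.02571814 -0.73237064  0.10513975]
 [ 0.          0.          0.          1.        ]]
1 x [ -5.3 -38.1  14.1] [-0.366  0.341  0.733]
[[234.01158446 196.22901484]
 [237.39746255 210.83608962]]
```

View pics/w1.png

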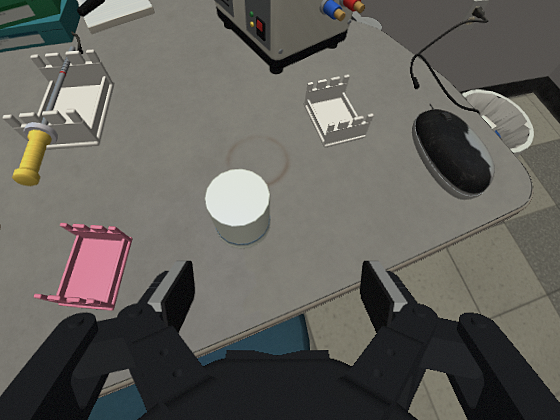

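The wrist view shows the white cup at (238,193), the pink rest at left and the small white rest at (337,108). The fold limit of joint 3 stopped the radial tilt, so I will approach diagonally from the right front instead.

Run:
```python
from h import *
st=readout.get_state(); c_=cam("wrist",st); im=cv2.imread("pics/w1.png")
m=cv2.inRange(im,(195,205,205),(255,255,255)); m[:, :180]=0;m[:,300:]=0;m[260:]=0;m[:150]=0
k=max(cv2.findContours(m,0,1)[0],key=cv2.contourArea); print(cv2.fitEllipse(k)); 
pts=plane(c_,k.reshape(-1,2),.056); (u,v),r=cv2.minEnclosingCircle(np.float32(pts[:,:2])); print("cup",u,v,r)
c=np.array([(u+.432)/2,(v-.165)/2,.028]); print(c)
e=np.array([.707,.707,0]);Z=np.array([0,0,1]); s=np.sqrt(.5); z=s*e-s*Z; x=s*e+s*Z
T=target(c-.10*z,z,x,.022); print(T[:3,3]); step(pose(st),T)
print(plane(cam("top"),[[219,293]],.03))
```

```text
((236.779541015625, 197.11224365234375), (54.71317672729492, 62.548519134521484), 79.66534423828125)
cup 0.4319390058517456 -0.1679963320493698 0.0254531130194664
[ 0.4319695  -0.16649817  0.028     ]
[ 0.39297622 -0.20549145  0.08315315]
8 x [0.8 4.4 4.7] [ 0.906  0.056 -0.899]
[[ 0.42217865 -0.03036505  0.03      ]]
```

```bash
python3 -m handwheel '[[[0.8,4.4,4.7],[0.906,0.056,-0.899],-1],[[0.8,4.4,4.7],[0.906,0.056,-0.899],-1],[[0.8,4.4,4.7],[0.906,0.056,-0.899],-1],[[0.8,4.4,4.7],[0.906,0.056,-0.899],-1],[[0.8,4.4,4.7],[0.906,0.056,-0.899],-1],[[0.8,4.4,4.7],[0.906,0.056,-0.899],-1],[[0.8,4.4,4.7],[0.906,0.056,-0.899],-1],[[0.8,4.4,4.7],[0.906,0.056,-0.899],-1],[[0,0,0],[0,0,0],-1],[[0,0,0],[0,0,0],-1],[[0,0,0],[0,0,0],-1]]'
cat > a.py <<'E'
from h import *
st=readout.get_state(); print(np.round(st["qpos"],2)); print(np.round(pose(st),3))
c=np.array([.432,-.1665,.028]); e=np.array([.707,.707,0]);Z=np.array([0,0,1]); s=np.sqrt(.5); z=s*e-s*Z; x=s*e+s*Z
A=pose(st);B=target(c-.10*z,z,x,.022);C=target(c,z,x,.022)
step(A,B);step(B,C)
E
python3 a.py
```

```text
clock: 3.02
position: [0.3918, -0.2038, 0.0829]
ee_rot: [-0.147, 0.854, 0.352, 0.354]
contact_force: [-0.1, -0.5, -0.1]
width: 0.0856
gripper_force: 0.0
[-1.23  0.39  2.14  0.77  1.16 -0.97]
[[ 0.501  0.705  0.501  0.392]
 [ 0.497 -0.709  0.501 -0.204]
 [ 0.708 -0.002 -0.706  0.083]
 [ 0.     0.     0.     1.   ]]
1 x [-0.   2.  -0.4] [ 0.005 -0.019 -0.026]
2 x [ 0. -0. 50.] [ 0. -0. -0.]
```

```bash
python3 -m handwheel '[[[0,1,25],[0,0,0],-1],[[0,1,25],[0,0,0],-1],[[0,0,25],[0,0,0],-1],[[0,0,25],[0,0,0],-1],[[0,0,0],[0,0,0],-1],[[0,0,0],[0,0,0],1],[[0,0,0],[0,0,0],1],[[0,0,0],[0,0,0],1],[[0,0,0],[0,0,0],1],[[0,0,0],[0,0,0],1],[[0,0,0],[0,0,0],1]]' 40
```

```text
clock: 4.4
position: [0.4444, -0.1566, 0.013]
ee_rot: [-0.146, 0.853, 0.353, 0.355]
contact_force: [-3.4, -2.4, 6.4]
width: 0.0524
gripper_force: 41.8
```

```bash
cat > a.py <<'E'
from h import *
c=np.array([.4334,-.1676,.0286]); e=np.array([.707,.707,0]);Z=np.array([0,0,1]); s=np.sqrt(.5); z=s*e-s*Z; x=s*e+s*Z
c2=np.array([.42,-.215,.0275])
A=pose();B=A.copy();B[2,3]+=.07; C=target(c2+.07*Z,-x,z,.022); D=C.copy(); D[2,3]-=.07
step(A,B,4);step(B,C,15);step(C,D,5)
E
python3 a.py
```

```text
4 x [ 12.4   0.  -12.3] [ 0. -0.  0.]
15 x [-5.5  1.6 -0.2] [ 1.000e-03 -1.002e+00 -1.000e-03]
5 x [9.9 0.  9.9] [ 0.  0. -0.]
```

```bash
python3 -m handwheel '[[[12.4,0,-12.4],[0,0,0],1],[[12.4,0,-12.4],[0,0,0],1],[[12.4,0,-12.4],[0,0,0],1],[[12.4,0,-12.4],[0,0,0],1],[[-5.5,1.6,-0.2],[0,-1,0],1],[[-5.5,1.6,-0.2],[0,-1,0],1],[[-5.5,1.6,-0.2],[0,-1,0],1],[[-5.5,1.6,-0.2],[0,-1,0],1],[[-5.5,1.6,-0.2],[0,-1,0],1],[[-5.5,1.6,-0.2],[0,-1,0],1],[[-5.5,1.6,-0.2],[0,-1,0],1],[[-5.5,1.6,-0.2],[0,-1,0],1],[[-5.5,1.6,-0.2],[0,-1,0],1],[[-5.5,1.6,-0.2],[0,-1,0],1],[[-5.5,1.6,-0.2],[0,-1,0],1],[[-5.5,1.6,-0.2],[0,-1,0],1],[[-5.5,1.6,-0.2],[0,-1,0],1],[[-5.5,1.6,-0.2],[0,-1,0],1],[[-5.5,1.6,-0.2],[0,-1,0],1],[[0,0,0],[0,0,0],1]]' 40
python3 - <<'E'
from h import *
st=readout.get_state(); print(np.round(st["qpos"],2)); print(np.round(pose(st),3))
e=np.array([.707,.707,0]);Z=np.array([0,0,1]); s=np.sqrt(.5); z=s*e-s*Z; x=s*e+s*Z
c2=np.array([.42,-.215,.0275])
C=target(c2+.07*Z,-x,z,.022); step(pose(st),C)
cv2.imwrite("pics/t2.png",cv2.resize(np.hstack([vision.get_image("top")[130:400,150:430],vision.get_image("wrist")[100:370,140:420]]),(800,386)))
E
```

```text
clock: 6.9
position: [0.4089, -0.2249, 0.0796]
ee_rot: [0.145, 0.854, 0.354, -0.353]
contact_force: [-0.1, 0.4, 0.0]
width: 0.0525
gripper_force: 42.1
[-0.19  0.55  1.79 -0.64  1.36  0.91]
[[ 0.499  0.707 -0.5    0.409]
 [ 0.503 -0.707 -0.498 -0.225]
 [-0.706 -0.003 -0.709  0.08 ]
 [ 0.     0.     0.     1.   ]]
1 x [-2.2  0.9 -1.2] [-0.014 -0.019  0.021]
```

View pics/t2.png

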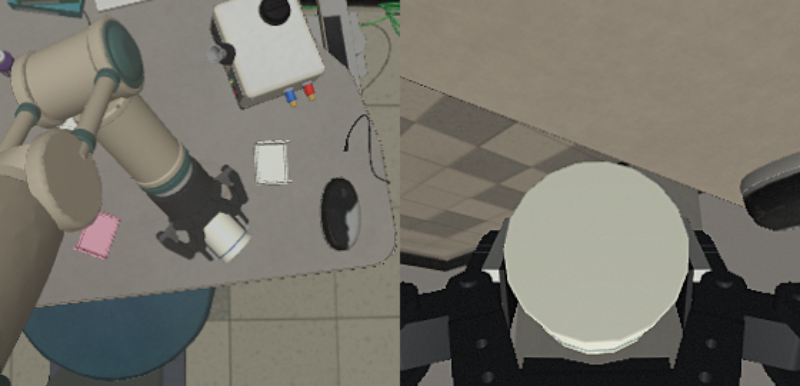

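The cup is held on its side with the blue mouth line facing the robot, still well inside the table edge.

```bash
python3 -m handwheel '[[[10,0,10],[0,0,0],1],[[10,0,10],[0,0,0],1],[[10,0,10],[0,0,0],1],[[10,0,10],[0,0,0],1],[[4,0,4],[0,0,0],1],[[2,0,2],[0,0,0],1],[[1,0,1],[0,0,0],1],[[0,0,0],[0,0,0],1],[[0,0,0],[0,0,0],1]]' 40
```

```text
clock: 8.12
position: [0.4088, -0.2255, 0.0147]
ee_rot: [0.146, 0.854, 0.353, -0.353]
contact_force: [-0.3, -0.7, -0.2]
width: 0.0527
gripper_force: 42.1
```

```bash
python3 -m handwheel '[[[0.8,0,0.8],[0,0,0],1],[[0.8,0,0.8],[0,0,0],1],[[0,0,0],[0,0,0],1]]' 40; python3 -m handwheel '[[[0.7,0,0.7],[0,0,0],1],[[0,0,0],[0,0,0],1]]' 40;python3 -m handwheel '[[[0.7,0,0.7],[0,0,0],1],[[0,0,0],[0,0,0],1]]' 40
```

```text
clock: 8.5
position: [0.4085, -0.2254, 0.0121]
ee_rot: [0.146, 0.854, 0.354, -0.353]
contact_force: [0.1, 0.2, -0.5]
width: 0.0522
gripper_force: 42.1
clock: 8.75
position: [0.4086, -0.2255, 0.0113]
ee_rot: [0.146, 0.854, 0.353, -0.353]
contact_force: [0.4, -0.0, 1.4]
width: 0.0527
gripper_force: 42.2
clock: 9.0
position: [0.4086, -0.2255, 0.0111]
ee_rot: [0.146, 0.854, 0.353, -0.353]
contact_force: [1.1, 2.3, 6.1]
width: 0.0526
gripper_force: 42.6
```

```bash
python3 -m handwheel '[[[0,0,0],[0,0,0],0.2],[[0,0,0],[0,0,0],-0.2],[[0,0,0],[0,0,0],-0.6],[[0,0,0],[0,0,0],-1],[[0,0,0],[0,0,0],-1],[[0,0,0],[0,0,0],-1]]' 40
python3 - <<'E'
from h import *
e=np.array([.707,.707,0]);Z=np.array([0,0,1]); s=np.sqrt(.5); z=s*e-s*Z; x=s*e+s*Z
A=pose(); g=A[:3,3]-.022*A[:3,2]; g[2]=.0275; print(g)
step(A,target(g,z,x,.022),15)
cv2.imwrite("pics/t3.png",cv2.resize(np.hstack([vision.get_image("top")[130:400,150:430],vision.get_image("wrist")[100:370,140:420]]),(800,386)))
E
```

```text
clock: 9.75
position: [0.4085, -0.2255, 0.0101]
ee_rot: [0.146, 0.854, 0.354, -0.353]
contact_force: [-0.8, 0.4, -0.6]
width: 0.0857
gripper_force: 0.0
[ 0.4195112  -0.21450924  0.0275    ]
15 x [ 2.3  0.  -0.3] [-0.     0.999 -0.   ]
```

View pics/t3.png

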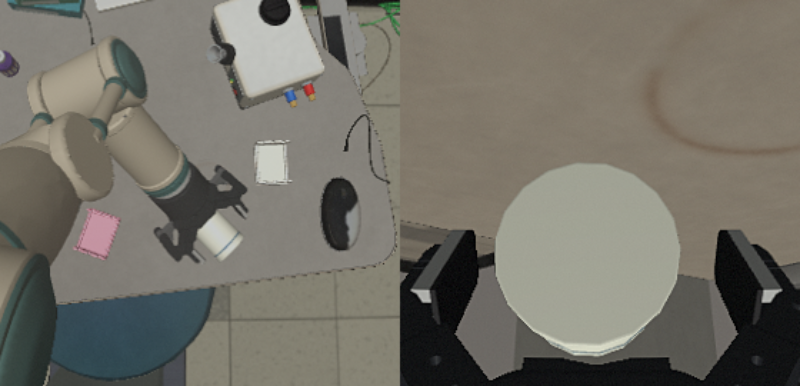

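The cup lies on its side between the open fingers and has stayed put.

```bash
python3 -m handwheel '[[[2.3,0,-0.3],[0,1,0],-1],[[2.3,0,-0.3],[0,1,0],-1],[[2.3,0,-0.3],[0,1,0],-1],[[2.3,0,-0.3],[0,1,0],-1],[[2.3,0,-0.3],[0,1,0],-1],[[2.3,0,-0.3],[0,1,0],-1],[[2.3,0,-0.3],[0,1,0],-1],[[2.3,0,-0.3],[0,1,0],-1],[[2.3,0,-0.3],[0,1,0],-1],[[2.3,0,-0.3],[0,1,0],-1],[[2.3,0,-0.3],[0,1,0],-1],[[2.3,0,-0.3],[0,1,0],-1],[[2.3,0,-0.3],[0,1,0],-1],[[2.3,0,-0.3],[0,1,0],-1],[[2.3,0,-0.3],[0,1,0],-1],[[0,0,0],[0,0,0],-1]]' 40
python3 - <<'E'
from h import *
st=readout.get_state(); print(np.round(st["qpos"],2)); print(np.round(pose(st),3))
e=np.array([.707,.707,0]);Z=np.array([0,0,1]); s=np.sqrt(.5); z=s*e-s*Z; x=s*e+s*Z
step(pose(st),target([.4195,-.2145,.0275],z,x,.022),1)
cv2.imwrite("pics/t4.png",cv2.resize(np.hstack([vision.get_image("top")[130:400,150:430],vision.get_image("wrist")[100:370,140:420]]),(800,386)))
E
```

```text
clock: 11.85
position: [0.43, -0.2044, 0.0117]
ee_rot: [-0.147, 0.854, 0.351, 0.354]
contact_force: [0.2, 0.6, -0.6]
width: 0.0852
gripper_force: 0.0
[-1.15  0.55  2.15  0.89  1.02 -1.07]
[[ 0.502  0.705  0.501  0.43 ]
 [ 0.496 -0.71   0.501 -0.204]
 [ 0.708 -0.003 -0.706  0.012]
 [ 0.     0.     0.     1.   ]]
1 x [ 0.9 -0.3  0.5] [ 0.002 -0.017 -0.044]
```

View pics/t4.png

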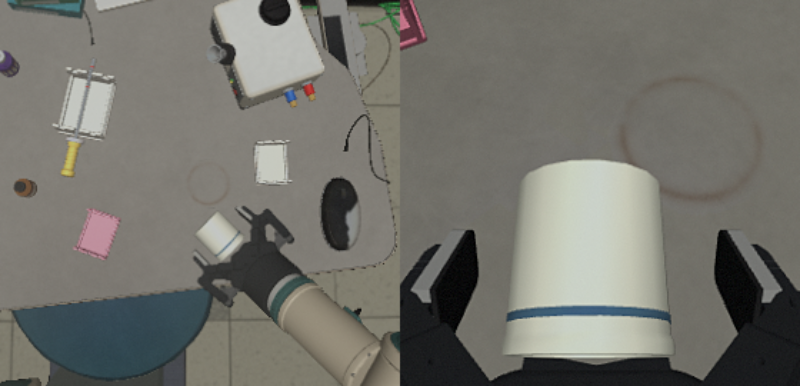

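```bash
python3 -m handwheel '[[[0,0,0],[0,0,0],1],[[0,0,0],[0,0,0],1],[[0,0,0],[0,0,0],1],[[0,0,0],[0,0,0],1],[[0,0,0],[0,0,0],1],[[0,0,0],[0,0,0],1],[[12.4,0,-12.4],[0,0,0],1],[[12.4,0,-12.4],[0,0,0],1],[[12.4,0,-12.4],[0,0,0],1],[[12.4,0,-12.4],[0,0,0],1],[[0,0,0],[0,0,0],1]]' 40
python3 - <<'E'
from h import *
e=np.array([.707,.707,0]);Z=np.array([0,0,1]); s=np.sqrt(.5); z=s*e-s*Z; x=s*e+s*Z
step(pose(),target([.425,-.205,.098],-x,z,.022),15)
E
```

```text
clock: 13.32
position: [0.4306, -0.2045, 0.0828]
ee_rot: [-0.145, 0.854, 0.354, 0.354]
contact_force: [-0.5, -0.2, -0.8]
width: 0.0525
gripper_force: 41.9
15 x [-1.5 -0.2 -0. ] [ 0.001 -1.    -0.001]
```

```bash
python3 -m handwheel '[[[-1.5,-0.2,0],[0,-1,0],1],[[-1.5,-0.2,0],[0,-1,0],1],[[-1.5,-0.2,0],[0,-1,0],1],[[-1.5,-0.2,0],[0,-1,0],1],[[-1.5,-0.2,0],[0,-1,0],1],[[-1.5,-0.2,0],[0,-1,0],1],[[-1.5,-0.2,0],[0,-1,0],1],[[-1.5,-0.2,0],[0,-1,0],1],[[-1.5,-0.2,0],[0,-1,0],1],[[-1.5,-0.2,0],[0,-1,0],1],[[-1.5,-0.2,0],[0,-1,0],1],[[-1.5,-0.2,0],[0,-1,0],1],[[-1.5,-0.2,0],[0,-1,0],1],[[-1.5,-0.2,0],[0,-1,0],1],[[-1.5,-0.2,0],[0,-1,0],1],[[10,0,10],[0,0,0],1],[[10,0,10],[0,0,0],1],[[10,0,10],[0,0,0],1],[[10,0,10],[0,0,0],1],[[0,0,0],[0,0,0],1]]' 40; python3 -m handwheel '[[[4,0,4],[0,0,0],1],[[0,0,0],[0,0,0],1]]' 40;python3 -c "
from h import *
print(np.round(pose(),3))"
```

```text
clock: 15.82
position: [0.4134, -0.2157, 0.0243]
ee_rot: [0.145, 0.854, 0.353, -0.354]
contact_force: [0.2, -0.9, -0.0]
width: 0.0525
gripper_force: 41.9
clock: 16.08
position: [0.4143, -0.2156, 0.0195]
ee_rot: [0.146, 0.854, 0.353, -0.353]
contact_force: [-0.2, 0.5, -0.3]
width: 0.0525
gripper_force: 41.9
[[ 0.501  0.707 -0.499  0.414]
 [ 0.501 -0.708 -0.498 -0.216]
 [-0.706 -0.    -0.709  0.02 ]
 [ 0.     0.     0.     1.   ]]
```

```bash
python3 -m handwheel '[[[2,0,2],[0,0,0],1],[[1.4,0,1.4],[0,0,0],1],[[0,0,0],[0,0,0],1]]' 40; python3 -m handwheel '[[[0.8,0,0.8],[0,0,0],1],[[0,0,0],[0,0,0],1]]' 40;python3 -m handwheel '[[[0.8,0,0.8],[0,0,0],1],[[0,0,0],[0,0,0],1]]' 40
```

```text
clock: 16.45
position: [0.4142, -0.2155, 0.0147]
ee_rot: [0.146, 0.854, 0.354, -0.353]
contact_force: [-0.1, 0.5, -1.0]
width: 0.0524
gripper_force: 41.9
clock: 16.7
position: [0.4142, -0.2155, 0.0135]
ee_rot: [0.146, 0.854, 0.354, -0.353]
contact_force: [-0.5, -0.3, -0.2]
width: 0.0522
gripper_force: 41.9
clock: 16.95
position: [0.4143, -0.2156, 0.0127]
ee_rot: [0.146, 0.854, 0.353, -0.353]
contact_force: [0.0, 0.2, 1.3]
width: 0.0529
gripper_force: 41.9
```

Contact begins; one more small step, then I release and retreat along the tool axis.

```bash
python3 -m handwheel '[[[0.6,0,0.6],[0,0,0],1],[[0,0,0],[0,0,0],1],[[0,0,0],[0,0,0],0.2],[[0,0,0],[0,0,0],-0.2],[[0,0,0],[0,0,0],-0.6],[[0,0,0],[0,0,0],-1],[[0,0,0],[0,0,0],-1],[[0,0,0],[0,0,0],-1],[[0,0,-15],[0,0,0],-1],[[0,0,-30],[0,0,0],-1],[[0,0,-30],[0,0,0],-1],[[0,0,-35],[0,0,0],-1],[[-20,0,-20],[0,0,0],-1],[[0,0,0],[0,0,0],-1]]' 40
python3 - <<'E'
from h import *
A=pose(); print(np.round(A,3),np.round(readout.get_state()["qpos"],2))
cv2.imwrite("pics/t5.png",cv2.resize(np.hstack([vision.get_image("top")[130:400,150:430],vision.get_image("wrist")[100:370,140:420]]),(800,386)))
E
```

```text
clock: 18.7
position: [0.4709, -0.1603, 0.1198]
ee_rot: [0.147, 0.855, 0.353, -0.351]
contact_force: [-0.1, 0.2, -0.5]
width: 0.0854
gripper_force: 0.0
[[ 0.504  0.707 -0.495  0.471]
 [ 0.501 -0.707 -0.499 -0.16 ]
 [-0.703  0.004 -0.711  0.12 ]
 [ 0.     0.     0.     1.   ]] [-0.07  0.56  1.61 -0.56  1.54  0.9 ]
```

View pics/t5.png

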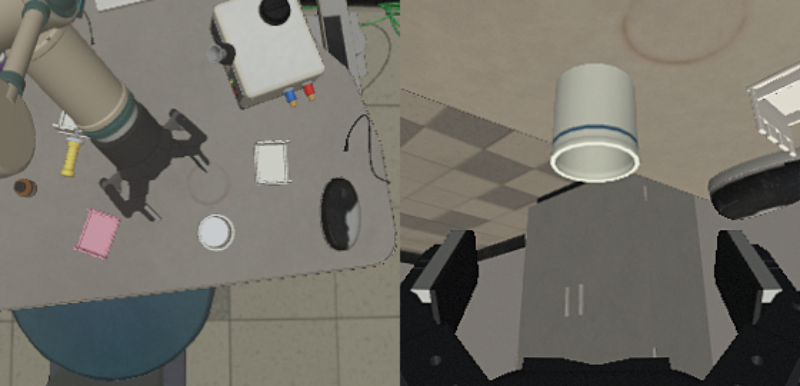

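The cup stands mouth up at about (216,232) in the crop, with its open rim visible. Next is the dipstick.

```bash
cat > b.py <<'E'
from h import *
h=np.array([-.981,.194,0]); o=np.array([.564,.007,.04])
A=pose(); B=A.copy(); B[2,3]+=.08
C=target(o+.03*h+[0,0,.12],[0,0,-1],h,.019)
M=target([.5,-.08,.2],[0,0,-1],[0.707,.707,0]); step(A,M); step(M,C)
E
python3 b.py
```

```text
8 x [  4.6  -4.4 -13.8] [-0.001  0.934 -0.   ]
21 x [4.8 3.3 2.8] [ 0.     0.    -0.983]
```

```bash
python3 -m handwheel '[[[4.6,-4.4,-13.8],[0,0.934,0],-1],[[4.6,-4.4,-13.8],[0,0.934,0],-1],[[4.6,-4.4,-13.8],[0,0.934,0],-1],[[4.6,-4.4,-13.8],[0,0.934,0],-1],[[4.6,-4.4,-13.8],[0,0.934,0],-1],[[4.6,-4.4,-13.8],[0,0.934,0],-1],[[4.6,-4.4,-13.8],[0,0.934,0],-1],[[4.6,-4.4,-13.8],[0,0.934,0],-1],[[4.8,3.3,2.8],[0,0,-1],-1],[[4.8,3.3,2.8],[0,0,-1],-1],[[4.8,3.3,2.8],[0,0,-1],-1],[[4.8,3.3,2.8],[0,0,-1],-1],[[4.8,3.3,2.8],[0,0,-1],-1],[[4.8,3.3,2.8],[0,0,-1],-1],[[4.8,3.3,2.8],[0,0,-1],-1],[[4.8,3.3,2.8],[0,0,-1],-1],[[4.8,3.3,2.8],[0,0,-1],-1],[[4.8,3.3,2.8],[0,0,-1],-1]]'
python3 -m handwheel '[[[4.8,3.3,2.8],[0,0,-1],-1],[[4.8,3.3,2.8],[0,0,-1],-1],[[4.8,3.3,2.8],[0,0,-1],-1],[[4.8,3.3,2.8],[0,0,-1],-1],[[4.8,3.3,2.8],[0,0,-1],-1],[[4.8,3.3,2.8],[0,0,-1],-1],[[4.8,3.3,2.8],[0,0,-1],-1],[[4.8,3.3,2.8],[0,0,-1],-1],[[4.8,3.3,2.8],[0,0,-1],-0.5],[[4.8,3.3,2.8],[0,0,-1],-0.3],[[4.8,3.3,2.8],[0,0,-0.66],-0.3],[[0,0,0],[0,0,0],-0.3]]'
python3 - <<'E'
from h import *
st=readout.get_state(); A=pose(st); print(np.round(A,3),np.round(st["qpos"],2))
im=vision.get_image("wrist"); cv2.imwrite("pics/w6.png",im); c=cam("wrist",st)
h=np.array([-.981,.194,0]); o=np.array([.564,.007,.04]); print(proj(c,[o,o+.058*h,o-.13*h]))
step(A,target(o+.03*h+[0,0,.12],[0,0,-1],h,.019))
y=cv2.inRange(cv2.cvtColor(im,cv2.COLOR_BGR2HSV),(18,110,60),(40,255,255)); k=max(cv2.findContours(y,0,1)[0],key=cv2.contourArea)
bp=cv2.boxPoints(cv2.minAreaRect(k)); print(bp); print(plane(c,bp,.04))
E
```

```text
clock: 21.05
position: [0.5431, -0.0464, 0.1702]
ee_rot: [-0.002, 0.608, 0.794, -0.001]
contact_force: [0.1, 0.3, -1.0]
width: 0.0854
gripper_force: 0.0
clock: 22.55
position: [0.5316, 0.0132, 0.1396]
ee_rot: [-0.002, 0.097, 0.995, -0.0]
contact_force: [-0.3, 0.1, 0.9]
width: 0.0555
gripper_force: 0.0
[[-0.981  0.193 -0.005  0.532]
 [ 0.193  0.981  0.     0.013]
 [ 0.004 -0.001 -1.     0.14 ]
 [ 0.     0.     0.     1.   ]] [-0.11  0.28  1.74 -0.    1.13 -1.48]
[[277.99330451 242.76737664]
 [278.16406469 180.21416492]
 [277.67239846 354.67003795]]
1 x [-3.   0.2 -1.4] [-0.008 -0.042  0.011]
[[265. 180.]
 [288. 180.]
 [288. 241.]
 [265. 241.]]
[[ 0.50476447  0.00729508  0.04      ]
 [ 0.5085262   0.02650054  0.04      ]
 [ 0.56402689  0.01626611  0.04      ]
 [ 0.56001527 -0.00426277  0.04      ]]
```

View pics/w6.png

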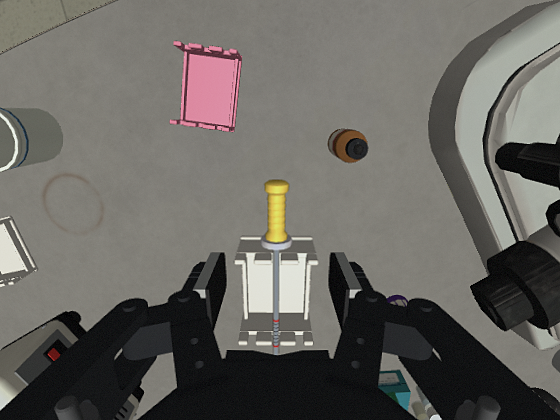

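The dipstick lies as predicted, with its handle at (277,210), in the large white rest under the fingers. I descend and grip.

```bash
python3 -m handwheel '[[[-3,-0.6,29],[0,-0.04,0],-0.3],[[0,0,30],[0,0,0],-0.3],[[0,0,30],[0,0,0],-0.3],[[0,0,20],[0,0,0],-0.3],[[0,0,10],[0,0,0],-0.3],[[0,0,0],[0,0,0],-0.3]]'
python3 -m handwheel '[[[0,0,0],[0,0,0],0.4],[[0,0,0],[0,0,0],1],[[0,0,0],[0,0,0],1],[[0,0,0],[0,0,0],1],[[0,0,0],[0,0,0],1],[[0,0,0],[0,0,0],1],[[0,0,0],[0,0,0],1]]' 90
python3 -c "
from h import *
print(np.round(pose(),3))"
```

```text
clock: 23.35
position: [0.5358, 0.0116, 0.0214]
ee_rot: [0.001, 0.097, 0.995, -0.0]
contact_force: [0.2, -0.1, 1.0]
width: 0.0553
gripper_force: 0.0
clock: 24.22
position: [0.5366, 0.0117, 0.0223]
ee_rot: [0.002, 0.097, 0.995, -0.0]
contact_force: [0.4, 1.3, 4.6]
width: 0.013
gripper_force: 87.9
[[-0.981  0.192  0.004  0.537]
 [ 0.192  0.981 -0.001  0.012]
 [-0.004 -0.    -1.     0.022]
 [ 0.     0.     0.     1.   ]]
```

```bash
python3 -m handwheel '[[[0,0,-8],[0,0,0],1],[[0,0,-20],[0,0,0],1],[[0,0,-40],[0,0,0],1],[[0,0,-40],[0,0,0],1],[[0,0,-40],[0,0,0],1],[[0,0,0],[0,0,0],1],[[0,0,0],[0,0,0],1]]' 90
python3 - <<'E'
from h import *
st=readout.get_state(); A=pose(st); print(np.round(A,3),np.round(st["qpos"],2))
a=vision.get_image("top"); b=vision.get_image("scene");w=vision.get_image("wrist")
cv2.imwrite("pics/top7.png",a);cv2.imwrite("pics/sc7.png",b);cv2.imwrite("pics/w7.png",w)
g=A[:3,3]-.019*A[:3,2]; x=A[:3,0]
for n in ("top","scene","wrist"): print(n,proj(cam(n,st),[g-.03*x,g-.16*x,g+.028*x]))
cv2.imwrite("pics/c7.png",np.hstack([cv2.resize(a[140:240,160:260],(390,390)),cv2.resize(b[190:290,170:270],(390,390))]))
E
```

```text
clock: 25.1
position: [0.5343, 0.0119, 0.1691]
ee_rot: [0.0, 0.097, 0.995, -0.0]
contact_force: [0.4, -1.2, -0.3]
width: 0.0133
gripper_force: 87.8
[[-0.981  0.192  0.001  0.534]
 [ 0.192  0.981 -0.001  0.012]
 [-0.001 -0.001 -1.     0.169]
 [ 0.     0.     0.     1.   ]] [-0.11  0.26  1.69 -0.    1.19 -1.48]
top [[190.12292801 216.17658807]
 [205.57328201 149.31391694]
 [183.03139195 247.28723902]]
scene [[208.48381479 189.27959134]
 [197.07447877 166.46695314]
 [214.26781876 200.82740484]]
wrist [[278.03108751 331.0325108 ]
 [277.71604932 478.9041561 ]
 [278.22234618 228.07528196]]
```

View pics/c7.png

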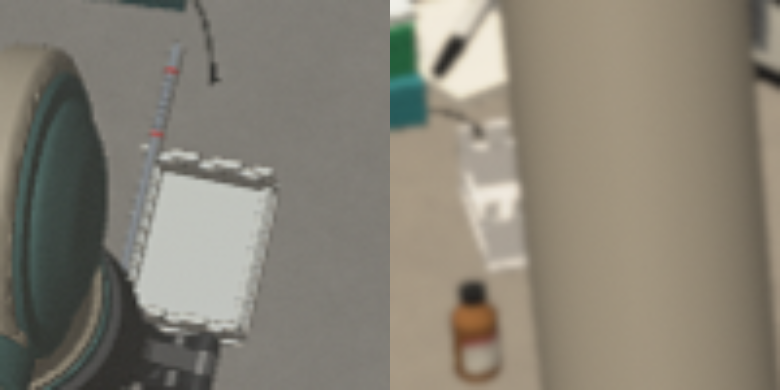

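```bash
cat > tube.py <<'E'
from h import *
n=np.array([-.334,.943,0]); Z=np.array([0,0,1.]); mouth=np.array([.672,-.202,.13])
t=np.sin(np.radians(40))*n+np.cos(np.radians(40))*Z
f=np.radians(10); zt=np.cos(f)*np.array([.943,.334,0])+np.sin(f)*(.766*n-.643*Z)
G=.0274
def ins(d,m=mouth): # origin d m out along tube
    return target(m+(d+G)*t,zt,t,.019)
E
python3 - <<'E'
from tube import *
A=pose(); M=target([.5,-.12,.30],[0,0,-1],[-.334,.943,0],.019); N=target([.56,-.12,.32],zt,t,.019)
step(A,M);step(M,N);step(N,ins(.17)); print(np.round(ins(.17),3))
E
```

```text
11 x [ -5.2 -11.9 -10.2] [-0.001 -0.     0.9  ]
13 x [1.1 7.1 0.9] [-0.955  0.531  0.445]
2 x [-10.9 -10.1  41.5] [ 0. -0. -0.]
[[-0.215  0.416  0.884  0.646]
 [ 0.606 -0.653  0.454 -0.074]
 [ 0.766  0.633 -0.112  0.279]
 [ 0.     0.     0.     1.   ]]
```

```bash
python3 -m handwheel '[[[-5.2,-11.9,-10.2],[0,0,0.9],1],[[-5.2,-11.9,-10.2],[0,0,0.9],1],[[-5.2,-11.9,-10.2],[0,0,0.9],1],[[-5.2,-11.9,-10.2],[0,0,0.9],1],[[-5.2,-11.9,-10.2],[0,0,0.9],1],[[-5.2,-11.9,-10.2],[0,0,0.9],1],[[-5.2,-11.9,-10.2],[0,0,0.9],1],[[-5.2,-11.9,-10.2],[0,0,0.9],1],[[-5.2,-11.9,-10.2],[0,0,0.9],1],[[-5.2,-11.9,-10.2],[0,0,0.9],1],[[-5.2,-11.9,-10.2],[0,0,0.9],1],[[0,0,0],[0,0,0],1]]' 90
python3 -m handwheel '[[[1.1,7.1,0.9],[-0.955,0.531,0.445],1],[[1.1,7.1,0.9],[-0.955,0.531,0.445],1],[[1.1,7.1,0.9],[-0.955,0.531,0.445],1],[[1.1,7.1,0.9],[-0.955,0.531,0.445],1],[[1.1,7.1,0.9],[-0.955,0.531,0.445],1],[[1.1,7.1,0.9],[-0.955,0.531,0.445],1],[[1.1,7.1,0.9],[-0.955,0.531,0.445],1],[[1.1,7.1,0.9],[-0.955,0.531,0.445],1],[[1.1,7.1,0.9],[-0.955,0.531,0.445],1],[[1.1,7.1,0.9],[-0.955,0.531,0.445],1],[[1.1,7.1,0.9],[-0.955,0.531,0.445],1],[[1.1,7.1,0.9],[-0.955,0.531,0.445],1],[[1.1,7.1,0.9],[-0.955,0.531,0.445],1],[[0,0,0],[0,0,0],1],[[0,0,0],[0,0,0],1]]' 90
python3 - <<'E'
from tube import *
A=pose(); print(np.round(A,3),np.round(readout.get_state()["qpos"],2)); step(A,ins(.17),3);
E
```

```text
clock: 26.75
position: [0.5008, -0.1207, 0.2818]
ee_rot: [0.001, 0.577, 0.817, 0.0]
contact_force: [0.6, -0.1, -1.3]
width: 0.0133
gripper_force: 87.8
clock: 28.62
position: [0.5781, -0.1119, 0.3191]
ee_rot: [0.072, 0.621, 0.412, 0.663]
contact_force: [0.4, -0.7, -0.4]
width: 0.0133
gripper_force: 87.9
[[-0.217  0.416  0.883  0.578]
 [ 0.608 -0.65   0.456 -0.112]
 [ 0.764  0.636 -0.111  0.319]
 [ 0.     0.     0.     1.   ]] [-1.01  0.29  2.24  1.58  1.43 -1.65]
3 x [-7.4 -7.3 27.4] [-0.004 -0.004  0.011]
```

```bash
python3 -m handwheel '[[[-7.4,-7.3,27.4],[0,0,0],1],[[-7.4,-7.3,27.4],[0,0,0],1],[[-7.4,-7.3,27.4],[0,0,0],1],[[0,0,0],[0,0,0],1],[[0,0,0],[0,0,0],1]]' 90
python3 - <<'E'
from tube import *
A=pose(); print(np.round(A,3),np.round(readout.get_state()["qpos"],2)); step(A,ins(.17),1); 
a=vision.get_image("top"); b=vision.get_image("scene")
cv2.imwrite("pics/top8.png",a);cv2.imwrite("pics/sc8.png",b)
g=A[:3,3]-.019*A[:3,2]; x=A[:3,0]
for n_ in ("top","scene"): print(n_,proj(cam(n_),[g-G*x,g-(.13+G)*x,mouth]))
cv2.imwrite("pics/c8.png",np.hstack([cv2.resize(a[120:220,250:350],(390,390),interpolation=2),cv2.resize(b[150:250,220:320],(390,390),interpolation=2)]))
E
```

```text
clock: 29.25
position: [0.6463, -0.0736, 0.2805]
ee_rot: [0.073, 0.621, 0.412, 0.663]
contact_force: [-1.0, -0.0, 0.4]
width: 0.0136
gripper_force: 87.9
[[-0.219  0.414  0.883  0.646]
 [ 0.608 -0.65   0.456 -0.074]
 [ 0.763  0.637 -0.109  0.28 ]
 [ 0.     0.     0.     1.   ]] [-0.81  0.4   2.23  1.77  1.34 -1.76]
1 x [-1.2 -0.7  0.2] [ 0.003 -0.026  0.045]
top [[245.69802044 167.10314685]
 [289.43258532 167.14300994]
 [300.51751007 167.75993555]]
scene [[236.36324311 140.65184254]
 [259.45490946 168.39935402]
 [265.9404227  176.9153905 ]]
```

View pics/c8.png

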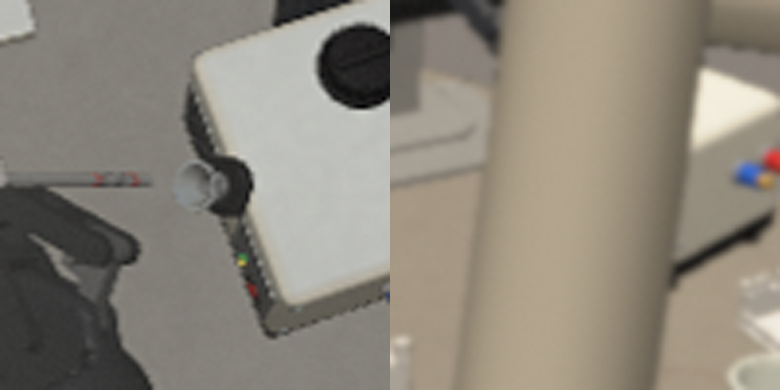

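The top view shows the tip at (289.0,166.4) in line with the flared mouth at (299.7,167.2), matching the prediction to within half a pixel.

```bash
python3 -m handwheel '[[[-15,-0.5,0.2],[0,0,0.04],1],[[-15,0,0],[0,0,0],1],[[-10,0,0],[0,0,0],1],[[-8,0,0],[0,0,0],1],[[-6,0,0],[0,0,0],1],[[-6,0,0],[0,0,0],1],[[0,0,0],[0,0,0],1]]' 90
cat > d.py <<'E'
from tube import *
st=readout.get_state();A=pose(st); g=A[:3,3]-.019*A[:3,2]; o=g-G*A[:3,0]; r=o-mouth
print("out",r@t,"perp y",r@A[:3,1],"perp z",r@A[:3,2],"ang",np.degrees(np.arccos(A[:3,0]@t)),"F tool",A[:3,:3].T@st["contact_force"],"M",A[:3,:3].T@st["moment"])
E
python3 d.py
```

```text
clock: 30.22
position: [0.6593, -0.1098, 0.2329]
ee_rot: [0.071, 0.622, 0.41, 0.663]
contact_force: [0.4, 0.4, -0.2]
width: 0.0134
gripper_force: 87.9
out 0.10998105559205745 perp y -0.0005736975669096595 perp z 0.000401005392338019 ang nan F tool [-0.03065316 -0.23722759  0.50611729] M [ 0.3004264  -0.45006935 -0.0175664 ]d.py:3: RuntimeWarning: invalid value encountered in arccos
  print("out",r@t,"perp y",r@A[:3,1],"perp z",r@A[:3,2],"ang",np.degrees(np.arccos(A[:3,0]@t)),"F tool",A[:3,:3].T@st["contact_force"],"M",A[:3,:3].T@st["moment"])
```

```bash
python3 -m handwheel '[[[-8,0,0],[0,0,0],1],[[-10,0,0],[0,0,0],1],[[-10,0,0],[0,0,0],1],[[0,0,0],[0,0,0],1]]' 90; python3 d.py;  python3 -m handwheel '[[[-10,0,0],[0,0,0],1],[[-10,0,0],[0,0,0],1],[[-10,0,0],[0,0,0],1],[[0,0,0],[0,0,0],1]]' 90; python3 d.py
```

```text
clock: 30.72
position: [0.6655, -0.1273, 0.2108]
ee_rot: [0.071, 0.623, 0.409, 0.663]
contact_force: [-0.8, 0.2, -1.0]
width: 0.0129
gripper_force: 87.9
out 0.0811038875099823 perp y -0.0006011135549356719 perp z 0.00031170289025696853 ang nan F tool [-0.52158265 -1.10268182 -0.51913277] M [ 0.34902267 -0.49756515 -0.00953638]
clock: 31.22
position: [0.672, -0.1454, 0.1878]
ee_rot: [0.071, 0.623, 0.409, 0.663]
contact_force: [0.9, -0.5, -0.9]
width: 0.013
gripper_force: 87.9
out 0.05115867735537326 perp y -0.000591511175623995 perp z 0.0003314010589583205 ang nan F tool [-1.22132729  0.09740646  0.6476258 ] M [ 0.3017086  -0.51292383 -0.02647957]d.py:3: RuntimeWarning: invalid value encountered in arccos
  print("out",r@t,"perp y",r@A[:3,1],"perp z",r@A[:3,2],"ang",np.degrees(np.arccos(A[:3,0]@t)),"F tool",A[:3,:3].T@st["contact_force"],"M",A[:3,:3].T@st["moment"])
d.py:3: RuntimeWarning: invalid value encountered in arccos
  print("out",r@t,"perp y",r@A[:3,1],"perp z",r@A[:3,2],"ang",np.degrees(np.arccos(A[:3,0]@t)),"F tool",A[:3,:3].T@st["contact_force"],"M",A[:3,:3].T@st["moment"])
```

```bash
python3 -m handwheel '[[[-10,0,0],[0,0,0],1],[[-10,0,0],[0,0,0],1],[[-10,0,0],[0,0,0],1],[[-8,0,0],[0,0,0],1],[[-4,0,0],[0,0,0],1],[[0,0,0],[0,0,0],1]]' 90; python3 d.py 2>&1|grep out;  python3 -m handwheel '[[[-3,0,0],[0,0,0],1],[[-3,0,0],[0,0,0],1],[[0,0,0],[0,0,0],1]]' 90; python3 d.py 2>&1|grep out
```

```text
clock: 31.98
position: [0.6808, -0.1702, 0.1561]
ee_rot: [0.071, 0.622, 0.409, 0.663]
contact_force: [-0.8, -1.3, 0.2]
width: 0.0134
gripper_force: 87.9
  print("out",r@t,"perp y",r@A[:3,1],"perp z",r@A[:3,2],"ang",np.degrees(np.arccos(A[:3,0]@t)),"F tool",A[:3,:3].T@st["contact_force"],"M",A[:3,:3].T@st["moment"])
out 0.009968550398194321 perp y -0.0006384743286543459 perp z 0.00038401577361474716 ang nan F tool [-0.43630933  0.59971357 -1.32932334] M [ 0.29378675 -0.4680363   0.03588197]
clock: 32.35
position: [0.6821, -0.1738, 0.1518]
ee_rot: [0.071, 0.622, 0.41, 0.663]
contact_force: [-0.8, 0.4, 0.2]
width: 0.013
gripper_force: 87.9
  print("out",r@t,"perp y",r@A[:3,1],"perp z",r@A[:3,2],"ang",np.degrees(np.arccos(A[:3,0]@t)),"F tool",A[:3,:3].T@st["contact_force"],"M",A[:3,:3].T@st["moment"])
out 0.004181480919310708 perp y -0.0004997398281854577 perp z 0.0004140525869549821 ang nan F tool [ 0.61196563 -0.46548105 -0.51931905] M [ 0.32547304 -0.42875326  0.02902012]
```

```bash
for i in 1 2; do python3 -m handwheel '[[[-1.5,0,0],[0,0,0],1],[[0,0,0],[0,0,0],1]]' 90|grep clock; python3 d.py 2>&1|grep ^out; done; python3 -m handwheel '[[[-1.5,0,0],[0,0,0],1],[[0,0,0],[0,0,0],1]]' 90|grep clock; python3 d.py 2>&1|grep ^out
```

```text
clock: 32.6
out 0.0027830842820691314 perp y -0.0005170539968009867 perp z 0.0004026565176130125 ang nan F tool [-0.46325077  0.22632085 -0.59403044] M [ 0.30937117 -0.45123957 -0.07121333]
clock: 32.85
out 0.001228928707845705 perp y -0.0005732412605391643 perp z 0.00041542990869911144 ang nan F tool [-0.02212162 -0.60799978  0.28112607] M [ 0.30842946 -0.48359076 -0.03650831]
clock: 33.1
out 0.000923175468797971 perp y -0.000570174513364391 perp z 0.0005354854567372992 ang nan F tool [ 3.21428745  0.47828434 -1.40788254] M [ 0.28534279  0.12787228 -0.06018057]
```

```bash
python3 -m handwheel '[[[-1,0,0],[0,0,0],1],[[-0.5,0,0],[0,0,0],1],[[0,0,0],[0,0,0],1],[[0,0,0],[0,0,0],1],[[0,0,0],[0,0,0],1]]' 90|grep clock; python3 d.py 2>&1|grep ^out
```

```text
clock: 33.72
out 0.0008161531921353302 perp y -0.0005972187868716987 perp z 0.0006340430490475043 ang nan F tool [ 7.54187482  0.45933544 -2.33083907] M [ 0.18319571  0.75919886 -0.05214741]
```

The stick has stopped with axial force rising from about 0 to 7.5 N, so the collar is seated. I draw it out.

```bash
python3 -m handwheel '[[[3,0,0],[0,0,0],1],[[8,0,0],[0,0,0],1],[[12,0,0],[0,0,0],1],[[12,0,0],[0,0,0],1],[[12,0,0],[0,0,0],1],[[12,0,0],[0,0,0],1],[[12,0,0],[0,0,0],1],[[12,0,0],[0,0,0],1],[[12,0,0],[0,0,0],1],[[12,0,0],[0,0,0],1],[[12,0,0],[0,0,0],1],[[12,0,0],[0,0,0],1],[[12,0,0],[0,0,0],1],[[12,0,0],[0,0,0],1],[[12,0,0],[0,0,0],1],[[12,0,0],[0,0,0],1],[[12,0,0],[0,0,0],1],[[0,0,0],[0,0,0],1],[[0,0,0],[0,0,0],1]]' 90; python3 d.py 2>&1|grep ^out
cat > e.py <<'E'
from tube import *
top=cv2.imread("pics/top8.png"); c=cam("top")
m=cv2.inRange(cv2.cvtColor(top,cv2.COLOR_BGR2HSV),(0,0,165),(180,60,255)); z=np.zeros_like(m); z[260:320,255:310]=m[260:320,255:310]
k=max(cv2.findContours(z,0,1)[0],key=cv2.contourArea); (u,v),r=cv2.minEnclosingCircle(k); cup=plane(c,[[u,v]],.056)[0]; print("cup px",u,v,r,cup)
h=np.array([-.15,.99,0]);h/=np.linalg.norm(h)
A=pose()
g=cup.copy(); g[2]=.105; g=g+(.13+G)*h
for nm,F in (("down",target(g,[0,0,-1],h,.019)),):
    U=F.copy(); U[2,3]+=.12; M=target([.5,-.10,.32],[0,0,-1],[-.334,.943,0],.019)
    step(A,M); step(M,U); step(U,F); print(F[:3,3],np.round(U,3))
E
python3 e.py
```

```text
clock: 36.1
position: [0.6422, -0.062, 0.2937]
ee_rot: [0.071, 0.622, 0.41, 0.663]
contact_force: [-0.6, -0.3, -0.5]
width: 0.013
gripper_force: 87.9
out 0.18926034337682549 perp y -0.0004862422247973047 perp z 0.0003455071244295256 ang nan F tool [-0.41388527 -0.3483008  -0.62487491] M [ 0.32950795 -0.40710218 -0.01160378]
cup px 300.91705322265625 291.9544677734375 28.22765350341797 [ 0.42386921 -0.20476203  0.056     ]
13 x [-1.4 -8.8 -8.5] [ 0.956 -0.532 -0.446]
3 x [ 25.4 -27.4  31.7] [0.    0.    0.605]
3 x [-0.  0. 40.] [ 0.  0. -0.]
[ 0.40028984 -0.04913821  0.086     ] [[-0.15   0.989  0.     0.4  ]
 [ 0.989  0.15   0.    -0.049]
 [ 0.     0.    -1.     0.206]
 [ 0.     0.     0.     1.   ]]
```

```bash
python3 -m handwheel '[[[-1.4,-8.8,-8.5],[0.956,-0.532,-0.446],1],[[-1.4,-8.8,-8.5],[0.956,-0.532,-0.446],1],[[-1.4,-8.8,-8.5],[0.956,-0.532,-0.446],1],[[-1.4,-8.8,-8.5],[0.956,-0.532,-0.446],1],[[-1.4,-8.8,-8.5],[0.956,-0.532,-0.446],1],[[-1.4,-8.8,-8.5],[0.956,-0.532,-0.446],1],[[-1.4,-8.8,-8.5],[0.956,-0.532,-0.446],1],[[-1.4,-8.8,-8.5],[0.956,-0.532,-0.446],1],[[-1.4,-8.8,-8.5],[0.956,-0.532,-0.446],1],[[-1.4,-8.8,-8.5],[0.956,-0.532,-0.446],1],[[-1.4,-8.8,-8.5],[0.956,-0.532,-0.446],1],[[-1.4,-8.8,-8.5],[0.956,-0.532,-0.446],1],[[-1.4,-8.8,-8.5],[0.956,-0.532,-0.446],1],[[0,0,0],[0,0,0],1]]' 90
python3 -m handwheel '[[[12.7,-13.7,15.8],[0,0,0.3],1],[[12.7,-13.7,15.8],[0,0,0.3],1],[[12.7,-13.7,15.8],[0,0,0.3],1],[[12.7,-13.7,15.8],[0,0,0.3],1],[[12.7,-13.7,15.8],[0,0,0.3],1],[[12.7,-13.7,15.8],[0,0,0.3],1],[[0,0,0],[0,0,0],1],[[0,0,0],[0,0,0],1]]' 90
python3 - <<'E'
from tube import *
h=np.array([-.15,.99,0]);h/=np.linalg.norm(h); g=np.array([.424,-.205,.105])+(.13+G)*h; F=target(g,[0,0,-1],h,.019)
A=pose(); print(np.round(A,3),np.round(readout.get_state()["qpos"],2)); step(A,F,1)
a=vision.get_image("top");w=vision.get_image("wrist")
cv2.imwrite("pics/c9.png",np.hstack([cv2.resize(a[220:340,210:330],(390,390)),cv2.resize(w,(390,390))]))
gg=A[:3,3]-.019*A[:3,2]; print(proj(cam("top"),[gg-(.13+G)*A[:3,0],[.424,-.205,.056]]))
E
```

```text
clock: 37.85
position: [0.5007, -0.0989, 0.3013]
ee_rot: [-0.0, 0.576, 0.818, 0.001]
contact_force: [0.8, -0.3, -0.4]
width: 0.0132
gripper_force: 88.1
clock: 38.85
position: [0.4017, -0.0485, 0.2071]
ee_rot: [0.001, 0.651, 0.759, 0.001]
contact_force: [0.8, -0.6, 0.0]
width: 0.0131
gripper_force: 88.0
[[-0.151  0.988  0.002  0.402]
 [ 0.988  0.151  0.001 -0.049]
 [ 0.     0.002 -1.     0.207]
 [ 0.     0.     0.     1.   ]] [-0.29  0.03  1.87  0.    1.24 -0.45]
1 x [ -0.7  -1.7 121.1] [ 0.02  -0.003  0.014]
[[308.13521878 292.8427492 ]
 [301.02941455 291.89033158]]
```

View pics/c9.png

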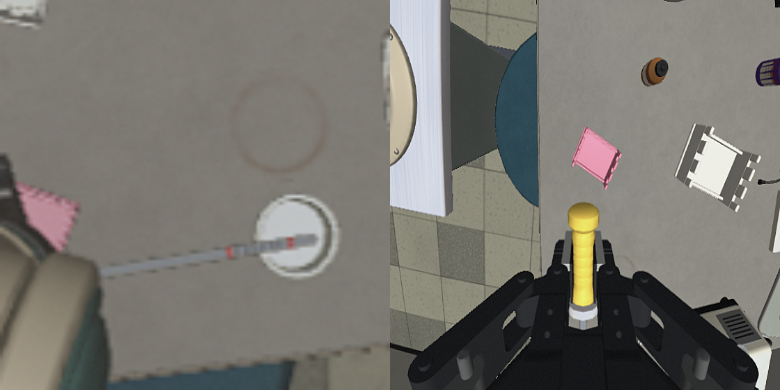

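The tip at (307.2,293.8) is above the cup rim centred at (301.4,292.6), where parallax puts it. I lower by 120 mm.

```bash
python3 -m handwheel '[[[0,-1.7,20],[0,0,0],1],[[0,0,20],[0,0,0],1],[[0,0,20],[0,0,0],1],[[0,0,20],[0,0,0],1],[[0,0,20],[0,0,0],1],[[0,0,12],[0,0,0],1],[[0,0,6],[0,0,0],1],[[0,0,0],[0,0,0],1],[[0,0,0],[0,0,0],1],[[0,0,0],[0,0,0],1],[[0,0,0],[0,0,0],1],[[0,0,0],[0,0,0],1],[[0,0,0],[0,0,0],1]]' 90
python3 - <<'E'
from tube import *
st=readout.get_state();A=pose(st)
a=vision.get_image("top");b=vision.get_image("scene"); gg=A[:3,3]-.019*A[:3,2]; P=[gg-(.13+G)*A[:3,0],[.424,-.205,.056]]; print(P,proj(cam("top"),P),proj(cam("scene"),P))
cv2.imwrite("pics/c10.png",np.hstack([cv2.resize(a[220:340,210:330],(390,390)),cv2.resize(b[170:290,270:390],(390,390))]))
E
```

```text
clock: 40.58
position: [0.3991, -0.0481, 0.0888]
ee_rot: [-0.0, 0.651, 0.759, 0.0]
contact_force: [-0.4, -1.3, -0.6]
width: 0.0133
gripper_force: 88.0
[array([ 0.42307999, -0.20365355,  0.1077145 ]), [0.424, -0.205, 0.056]] [[302.34981793 292.84596762]
 [301.02941455 291.89033158]] [[318.70199973 227.14000932]
 [317.47770241 245.92898472]]
```

View pics/c10.png

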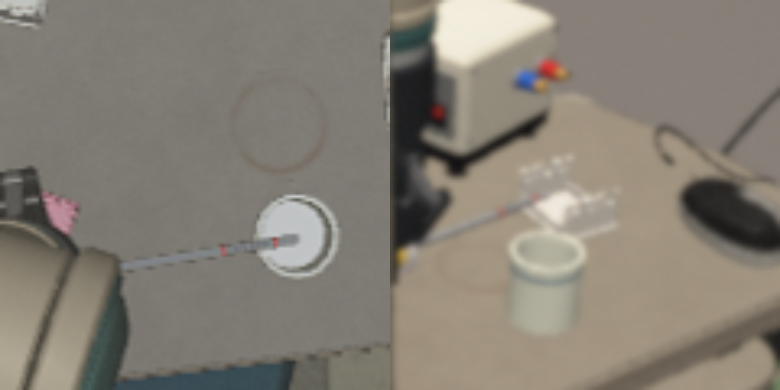

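The tip is inside the rim from above and about 10 cm up; the stick is close to level and the cup is standing. I hand in.

```bash
python3 -c "
from rig import manip
print(manip.sign_off())"
```

```text
the job is handed in; nothing more can be done
None
```

I handed the job in at about 41 s; no verdict came back. The cup stands mouth up, the dipstick was seated and drawn out, and the arm holds it near level with its tip over the cup, about 10 cm up.

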